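# Set the washed printing blocks out to dry

## Robot

A 6-joint arm with a two-finger parallel gripper is mounted at the origin on the work surface. World frame = base frame: x ahead of the robot, y to its left, z up, the work surface at z = 0. Lengths are in mm, angles in degrees, forces in N, time in s.
With the tool pointing down it reaches from about 300 to 850 mm from the base axis. Payload 4.2 kg.
Tool frame: the origin (TCP) lies at the very end of the fingers, on their centre line; the grasp point (between the pads) lies 19 mm behind it; z points along the fingers, y is the line along which they close (so a half turn about z gives the same grasp; the last joint's range is limited). The gripper opens to 91 mm and grips with 3 to 60 N. Pads are 32 mm wide; open, the fingers measure 118 mm over their backs; the gripper's body (76 mm by 178 mm) begins 60 mm behind the grasp point.
Start: joints at [-72.365, 18.312, 89.639, -0, 72.044, -1.146], TCP at [185.131, -544.398, 213.976] pointing down, gripper open.
Joint ranges: [-177.97, 177.97], [-48.28, 115.42], [12.27, 149.76], [-77.06, 257.06], [2.81, 150.46], [-146.56, 146.56]. Speed limits (degrees/s): [147.25, 147.25, 180, 180, 180, 180].

## Interface

Orientations are given as [roll, pitch, yaw] about the fixed x, y, z axes, in that order (R = Rz(yaw) Ry(pitch) Rx(roll)).
In Python, from workcell import * gives the robot as it stands.
- The arm moves only by the tool move_arm, never from a script. Its argument "motion" is a list of rows, each a list of 3 entries, a list of its own where there are three numbers: the finger opening in mm, from 0 to 91.2, then the shift along the world's x, y, z in units of 25 mm (1.0 is 25 mm), then the turn, a rotation vector about the world's x, y, z in units of 4 degrees (1.0 is 4 degrees). In form: [[grip, [x, y, z], [ax, ay, az]], ...]. A call has 1 to 20 rows; each row shifts and turns the commanded pose from where the row before left it; what a row does not reach is not made up. A row lasts 1/12 s, in which the tool goes at most 41.7 mm and 7.16 degrees, less where a joint would pass 70% of its speed; a pose out of reach is approached as far as the arm can. A call with a number of a shift or a turn outside -1 to 1 is refused whole. A call with a gripper value outside its range is refused whole. The fingers move at their own pace and stop on an object; "grip_force" is the grip in N (left out, the last holds). Time passes only in rows, so rows that do not move let the fingers close. It gives the time, the measured TCP pose, the force, the opening and the grip force at its end, in the units of the state.
- state(): the state, without advancing time (a new reading comes with each control period).
- grab_frame(name): name is "side" or "top" or "wrist"; returns the picture (400x640x3 uint8, blue, green, red); there is no depth.
- camera_info(name): a dict with "fx", "fy", "cx", "cy" (pixels), "rvec" (rotation vector, rad) and "tvec" (3), from world to camera coordinates, as OpenCV has them. Camera axes: x right, y down, z forward; pixel columns grow to the right and rows downward; lengths in mm; the calibration is good to about 2 mm. A picture is of the moment at which its call begins: read the wrist's pose just before it. camera_info takes no time and is no camera call; for the wrist camera it gives the pose at the moment of the call.
- job_done(): hands the job in; it is judged then, once.
The state is a dict: "time_s": time; "qpos": joint angles; "qvel": joint speeds; "effort": joint torques, N m; "ee_pos": TCP position; "ee_rot": TCP orientation; "force": force on the tool from outside, world axes, zero at the start; "torque": the same for the moment, N m; "gripper_width": finger opening in mm; "gripper_force": force on a finger pad.
Only numpy, scipy, OpenCV 4.12 (cv2) and the standard library are available. Lean on these libraries where they do the work, as an engineer would, in place of code of your own. Each camera call takes 0.05 s, during which the arm holds its last target. There are 200 camera calls.

## Task

The washed printing blocks are to be set out to dry. Lift the drying stand's arm by its knob to the fourth notch of its ratchet above the bottom (one click per notch) while the blocks are still on the table; then hang every loop-handled block by its loop on the arm, level and still, and stand the three hexagonal blocks knob up and flat on the floor of the wooden tray, packed tight so that each has a flat side against a flat side of both others. Leave the other things on the table where they are.

Things in the scene. Friction and masses are not known exactly. Their poses are not given: they have to be found in the camera images.
- drying_arm (a joint): Height (m) of the ratchet stand's column, with arm and knob, above its bottom stop. Notches 18 mm apart: it rests at 0, 0.018, .. 0.072 (the fourth), 0.090, 0.108; it starts at the bottom. Lifting takes 10 N. The pawl clicks in 2 to 3 mm above a notch's height; let go, the column sinks back onto it. It will not go down past a notch unless the release lever is held down.
- free_end (a point): Free end of the drying arm, on its top face. Level square steel bar 16 x 16 mm, 227 mm long from here to the column's face; at this end a stop, as wide as the bar and 6 mm thick, stands 10 mm above the top face. x along the arm from free end to column (column axis at x = 239 mm), y across, z up. 153 mm above the table when the column is at its bottom stop.
- lift_knob (a point): Middle of the neck of the black lifting knob on top of the column. Neck 24 x 24 mm, sides parallel to the arm's x and y, from the arm's top face (19 mm below this point) to 19 mm above it; then a cap 36 (x) x 24 (y) x 8 mm. Beside the neck's y sides nothing is in the way. Axes as free_end.
- pawl (a joint): Spring pawl's angle (rad): 0 with its nose home in a notch, rising to 0.23 as each tooth passes, falling back at each click; 0.45 with the release lever right down.
- release_lever (a point): Top of the pad (30 x 22 mm) of the pawl's release lever, beside the column, about 107 mm above the table. Pressing it 25 mm down (about 5 N) frees the column, which sinks to its bottom stop. Needed only after lifting too far.
- tray_in (a point): Centre of the inner floor of the fixed low plywood tray, inside 160 x 160 mm, walls 8 mm thick, rim 26 mm above the table, floor 8 mm above it. x and y along its sides, z up.
- drip_tub: Steel drip tub standing under the arm: 172 mm along the arm, 150 mm across, rim 82 mm above the table; origin under its centre. Blocks on the arm at its bottom notch would not clear it.
- loop_block1_mid (a point): Wooden loop-handled block, one of 2 or 3 (None if absent), 0.26 kg, upright on the table. Base 44 (x) x 100 (y) x 32 mm high; loop above it 24 mm deep (x), 58 wide outside, posts 8 thick, opening 42 wide from 32 to 82 mm above the underside, right through along x; 92 mm tall in all. Point: middle, 46 mm above the underside; z up. Holding it across the posts' outsides (y) leaves the opening free.
- loop_block2_mid (a point): Wooden loop-handled block, one of 2 or 3 (None if absent), 0.26 kg, upright on the table. Base 44 (x) x 100 (y) x 32 mm high; loop above it 24 mm deep (x), 58 wide outside, posts 8 thick, opening 42 wide from 32 to 82 mm above the underside, right through along x; 92 mm tall in all. Point: middle, 46 mm above the underside; z up. Holding it across the posts' outsides (y) leaves the opening free.
- loop_block3_mid (a point): Wooden loop-handled block, one of 2 or 3 (None if absent), 0.26 kg, upright on the table. Base 44 (x) x 100 (y) x 32 mm high; loop above it 24 mm deep (x), 58 wide outside, posts 8 thick, opening 42 wide from 32 to 82 mm above the underside, right through along x; 92 mm tall in all. Point: middle, 46 mm above the underside; z up. Holding it across the posts' outsides (y) leaves the opening free.
- hex_block1_mid (a point): Hexagonal wooden block, one of three, 0.16 kg, upright on the table: 56 mm across flats, 34 mm high, with a hexagonal knob 26 mm across flats and 32 mm tall centred on top, its sides parallel to the block's, 66 mm in all. Point: middle, 33 mm above the underside. x points to a corner; flat sides of block and knob face +-90, +-30 and +-150 deg from x; z up.
- hex_block2_mid (a point): Hexagonal wooden block, one of three, 0.16 kg, upright on the table: 56 mm across flats, 34 mm high, with a hexagonal knob 26 mm across flats and 32 mm tall centred on top, its sides parallel to the block's, 66 mm in all. Point: middle, 33 mm above the underside. x points to a corner; flat sides of block and knob face +-90, +-30 and +-150 deg from x; z up.
- hex_block3_mid (a point): Hexagonal wooden block, one of three, 0.16 kg, upright on the table: 56 mm across flats, 34 mm high, with a hexagonal knob 26 mm across flats and 32 mm tall centred on top, its sides parallel to the block's, 66 mm in all. Point: middle, 33 mm above the underside. x points to a corner; flat sides of block and knob face +-90, +-30 and +-150 deg from x; z up.
- border_block: Carved block 34 x 120 x 46 mm without a loop, a bystander, not part of the job; origin at its underside.
- round_stamp: Round turned stamp, 48 mm wide, 68 mm tall, a bystander, not part of the job; origin at its underside.
- dye_jar: Glass dye jar, 60 mm wide, 85 mm tall, a bystander, not part of the job; origin at its underside.
Mind the look-alikes: they are no part of the job. Leave any blue, purple or yellow look-alike of the part that bears hex_block2_mid alone.

How it is judged (in metres and radians):
On the way:
1. The arm is raised to the fourth notch while all loop-handled blocks are still on the table (value of joint drying_arm between 0.067 and 0.077 m and height (world z) of each of loop_block1_mid, loop_block2_mid, loop_block3_mid below 0.075 m), for 0.3 s.
At the end, for the whole second after the job is handed in: Column at rest in the fourth notch (72 +-5 mm); each loop block present hangs still on the arm between stop and column, within 20 mm of its middle, upright within 0.2 rad; hexagonal blocks flat and at rest on the tray floor, every two within 59.5 mm of each other, flats parallel within 0.1 rad (value of joint drying_arm between 0.067 and 0.077 m and value of joint pawl below 0.1 rad and x of loop_block1_mid in the frame of free_end between 0.008 and 0.215 m and y of loop_block1_mid in the frame of free_end between -0.02 and 0.02 m and z of loop_block1_mid in the frame of free_end between -0.046 and -0.028 m and angle between each of loop_block1_mid, loop_block2_mid, loop_block3_mid's own z axis and vertical below 0.2 rad and linear speed of each of loop_block1, loop_block2, loop_block3, hex_block1, hex_block2, hex_block3 below 0.03 m/s and x of loop_block2_mid in the frame of free_end between 0.008 and 0.215 m and y of loop_block2_mid in the frame of free_end between -0.02 and 0.02 m and z of loop_block2_mid in the frame of free_end between -0.046 and -0.028 m and x of loop_block3_mid in the frame of free_end between 0.008 and 0.215 m and y of loop_block3_mid in the frame of free_end between -0.02 and 0.02 m and z of loop_block3_mid in the frame of free_end between -0.046 and -0.028 m and z of hex_block1_mid in the frame of tray_in between 0.028 and 0.038 m and x of hex_block1_mid in the frame of tray_in between -0.08 and 0.08 m and y of hex_block1_mid in the frame of tray_in between -0.08 and 0.08 m and angle between each of hex_block1_mid, hex_block2_mid, hex_block3_mid's own z axis and vertical below 0.08 rad and z of hex_block2_mid in the frame of tray_in between 0.028 and 0.038 m and x of hex_block2_mid in the frame of tray_in between -0.08 and 0.08 m and y of hex_block2_mid in the frame of tray_in between -0.08 and 0.08 m and z of hex_block3_mid in the frame of tray_in between 0.028 and 0.038 m and x of hex_block3_mid in the frame of tray_in between -0.08 and 0.08 m and y of hex_block3_mid in the frame of tray_in between -0.08 and 0.08 m and horizontal distance between hex_block1_mid and hex_block2_mid below 0.0595 m and (angle between the x axis of hex_block1_mid and the x axis of hex_block2_mid, either way round below 0.1 rad or angle between the x axis of hex_block1_mid and the x axis of hex_block2_mid, either way round between 0.947 and 1.147 rad) and horizontal distance between each of hex_block1_mid, hex_block2_mid and hex_block3_mid below 0.0595 m and (angle between the x axis of hex_block1_mid and the x axis of hex_block3_mid, either way round below 0.1 rad or angle between the x axis of hex_block1_mid and the x axis of hex_block3_mid, either way round between 0.947 and 1.147 rad) and (angle between the x axis of hex_block2_mid and the x axis of hex_block3_mid, either way round below 0.1 rad or angle between the x axis of hex_block2_mid and the x axis of hex_block3_mid, either way round between 0.947 and 1.147 rad)); the robot touches nothing.
It fails at once if The carved border block is moved more than 40 mm (distance of border_block from where it was at the start of the episode above 0.04 m).
It fails at once if The round stamp is moved more than 40 mm (distance of round_stamp from where it was at the start of the episode above 0.04 m).
It fails at once if The dye jar is moved more than 40 mm (distance of dye_jar from where it was at the start of the episode above 0.04 m).
Of loop_block1, loop_block2, loop_block3 only 2 to 3 are there at a start; the rules pass over those that are not, and their reading is None.
At some moment in a run one of hex_block1, hex_block2, hex_block3 may be knocked a few centimetres aside while the robot is not near it.
It also fails if it takes over 210 s, if anything falls off the work surface, if the arm or the gripper's body presses on something with over 40 N, if the wrist force passes 120 N, or if a joint passes its speed limit or range.

## Working session

There is one attempt and no reset: what is moved stays moved. The work goes in short steps, Python scripts to look and compute and a tool call to move; the robot and the scene stay as the last step left them, time stands still between calls to the robot, and variables do not carry over. Pictures are saved under pics/ and viewed, at most 14 in all, crops included, and the job is handed in when it is done.

Besides the shell and the picture viewer there is one more tool, called after ">>>" as a command line: name --argument value ..., lists and objects as JSON in quotes. move_arm: Moves the arm, as the interface text tells. Shifts and turns lie within -1 to 1; 1 stands for 25 mm of shift or 4 degrees of turn. Its arguments: {"type":"object","properties":{"motion":{"type":"array","items":{"type":"array"}},"grip_force":{"type":"number"}},"required":["motion"]}

```bash
mkdir -p pics && cat > h.py <<'E'
from workcell import *
import numpy as np, cv2
def cam(n):
    c=camera_info(n);K=np.array([[c['fx'],0,c['cx']],[0,c['fy'],c['cy']],[0,0,1.]])
    R=cv2.Rodrigues(np.array(c['rvec'],float))[0];t=np.array(c['tvec'],float).reshape(3)
    return K,R,t
def plane(c,uv,z):
    K,R,t=c;o=-R.T@t;d=R.T@np.linalg.inv(K)@np.array([uv[0],uv[1],1.])
    return o+d*(z-o[2])/d[2]
def proj(c,p):
    K,R,t=c;q=K@(R@np.array(p,float)+t);return q[:2]/q[2]
E
python3 - <<'E'
from h import *
for n in ("side","top"):
    im=grab_frame(n);cv2.imwrite(f"pics/{n}0.png",im);K,R,t=cam(n);print(n,-R.T@t,K[0,0],R[2])
print(state())
E
```

```text
side [-85.27910481 750.38890853 947.77603864] 513.9420768109304 [ 0.43825367 -0.64701905 -0.62393915]
top [ 336.87653152  -84.36163294 1300.07883528] 407.79153083877145 [ 0.11598693 -0.01040608 -0.99319623]
{'time_s': 0.1, 'qpos': array([-7.23634858e+01,  1.83471102e+01,  8.96983651e+01,  2.59588399e-04,
        7.20434470e+01, -1.14603581e+00]), 'qvel': array([-0.10358166, -0.11663785, -0.24670091,  0.02209786, -0.12072951,
        0.04129849]), 'effort': array([ 1.24976807e-03, -4.13325906e+01, -2.32507414e+01,  7.29023991e-02,
        4.22735210e-02, -7.13758618e-05]), 'ee_pos': array([ 185.00422895, -543.95882916,  213.22017122]), 'ee_rot': array([-1.79911100e+02, -2.02528295e-03,  1.87824682e+01]), 'force': array([-0.11594159,  0.67157595, -0.67642888]), 'torque': array([ 0.0267546 ,  0.02415437, -0.08254389]), 'gripper_force': 0.0, 'gripper_width': 91.07711474870771}
```

View pics/top0.png

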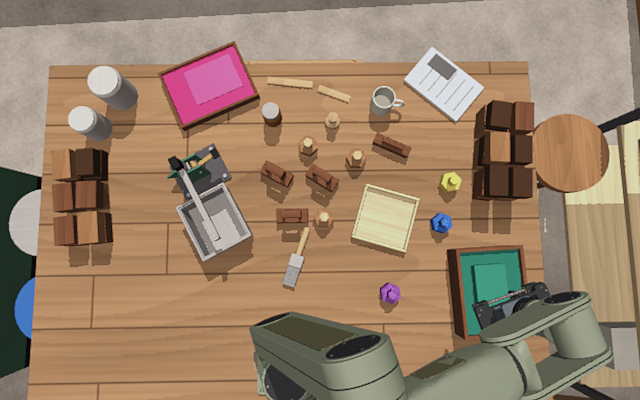

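View pics/side0.png

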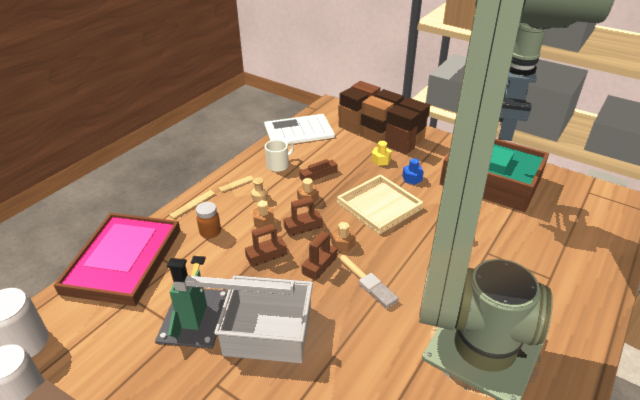

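The top view shows loop blocks near (277,175), (322,179) and (292,215). The orange hex blocks are near (308,146), (356,159) and (323,219); the yellow, blue and purple ones are decoys. The round stamp is at (332,121), border block at (391,146), jar at (272,114), tray at (386,218), and the stand's column at (190,170) with its free end near (217,240). I'll confirm in an enlarged crop.

```bash
python3 - <<'E'
from h import *
im=cv2.imread("pics/top0.png")[100:270,160:425]
cv2.imwrite("pics/crop0.png",cv2.resize(im,None,fx=3,fy=3,interpolation=cv2.INTER_CUBIC))
im=cv2.imread("pics/side0.png")[160:360,150:430]
cv2.imwrite("pics/crop1.png",cv2.resize(im,None,fx=2.8,fy=2.8,interpolation=cv2.INTER_CUBIC))
E
```

```text
(no output)
```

View pics/crop0.png

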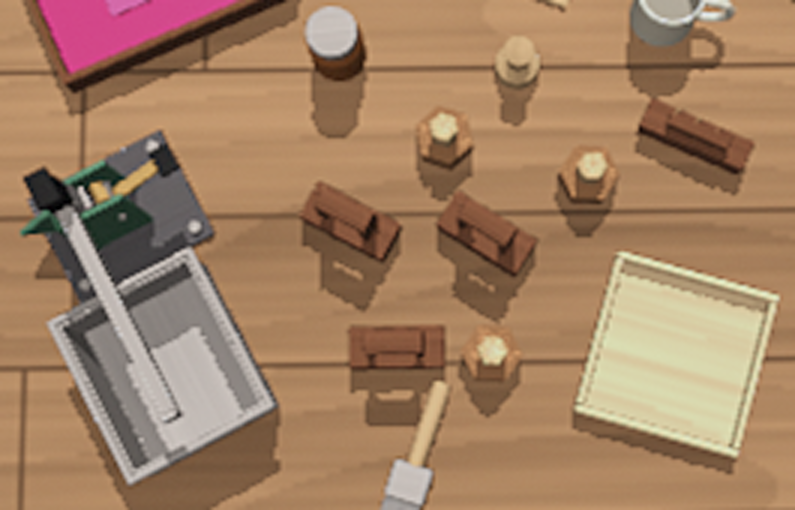

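View pics/crop1.png

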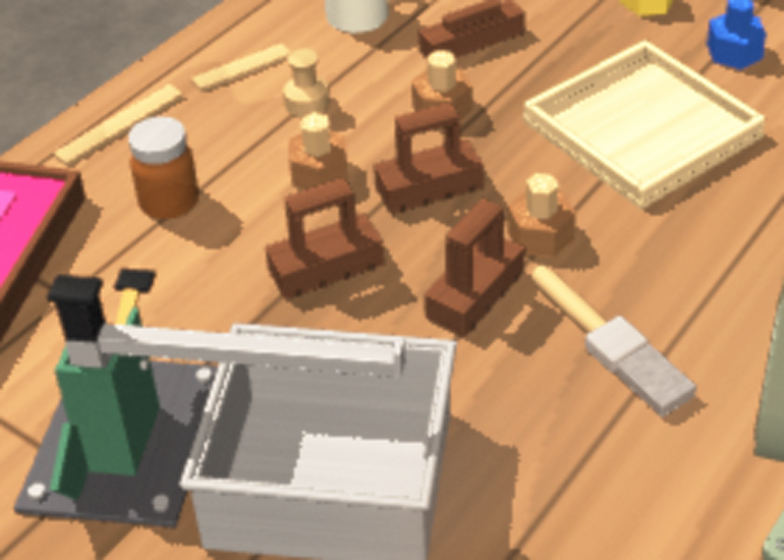

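The crops confirm three loop blocks and three orange hex blocks with pale knobs. The lathe-turned round stamp and the border block, which has no opening, stay put. Next: positions.

```bash
python3 - <<'E'
from h import *
c=cam("top")
P=lambda x,y,z:plane(c,(160+(x+.5)/3-.5,100+(y+.5)/3-.5),z)[:2].round(0)
for n,x,y,z in [("hexA",445,125,66),("hexB",592,162,66),("hexC",492,348,66),("stamp",519,45,66),("jar",330,25,85),("free end stop",173,414,163),("arm mid",117,305,153),("arm col",72,210,153),("cap",45,187,199)]: print(n,P(x,y,z))
for p in [(622,252),(778,297),(738,455),(577,407)]: print("tray",P(*p,26))
for p in [(52,325),(190,250),(275,405),(132,480)]: print("tub",P(*p,82))
im=cv2.imread("pics/top0.png");hsv=cv2.cvtColor(im,cv2.COLOR_BGR2HSV)
for n,x,y in [("L1",277,175),("L2",322,179),("L3",292,215),("border",392,146)]:
    sub=im[y-25:y+25,x-28:x+28].astype(int);h=hsv[y-25:y+25,x-28:x+28]
    print(n,im[y,x],hsv[y,x])
# side check of cap & free end by two-view distance
s=cam("side");Q=lambda x,y,z:plane(s,(150+x/2.8,160+y/2.8),z)[:2].round(0)
print("side cap",Q(78,287,199),"stop",Q(400,345,163))
E
```

```text
hexA [661. -60.]
hexB [ 620. -210.]
hexC [ 429. -104.]
stamp [ 745. -138.]
jar [762.  57.]
free end stop [365. 193.]
arm mid [469. 249.]
arm col [560. 294.]
cap [573. 303.]
tray [ 532. -244.]
tray [ 482. -407.]
tray [ 318. -358.]
tray [ 370. -192.]
tub [457. 334.]
tub [531. 198.]
tub [375. 112.]
tub [303. 252.]
L1 [40 58 92] [ 10 144  92]
L2 [ 51  72 114] [ 10 141 114]
L3 [ 61  85 131] [ 10 136 131]
border [28 39 63] [  9 142  63]
side cap [569. 307.] stop [363. 196.]
```

>>> move_arm --motion '[[91,[0.62,0.98,0.3],[0,0,0]],[91,[0.62,0.98,0.3],[0,0,0]],[91,[0.62,0.98,0.3],[0,0,0]],[91,[0.62,0.98,0.3],[0,0,0]],[91,[0.62,0.98,0.3],[0,0,0]],[91,[0.62,0.98,0.3],[0,0,0]],[91,[0.62,0.98,0.3],[0,0,0]],[91,[0.62,0.98,0.3],[0,0,0]],[91,[0.62,0.98,0.3],[0,0,0]],[91,[0.62,0.98,0.3],[0,0,0]],[91,[0.62,0.98,0.3],[0,0,0]],[91,[0.62,0.98,0.3],[0,0,0]],[91,[0.62,0.98,0.3],[0,0,0]],[91,[0.62,0.98,0.3],[0,0,0]],[91,[0.62,0.98,0.3],[0,0,0]],[91,[0.62,0.98,0.3],[0,0,0]],[91,[0.62,0.98,0.3],[0,0,0]],[91,[0.62,0.98,0.3],[0,0,0]],[91,[0,0,0],[0,0,0]],[91,[0,0,0],[0,0,0]]]'

```text
time_s: 1.77
ee_pos: [464.4, -102.6, 348.7]
ee_rot: [180.0, 0.0, 18.9]
force: [-0.7, -0.1, -0.7]
gripper_width: 91.0
gripper_force: 0.0
```

```bash
python3 - <<'E'
from h import *
im=grab_frame("wrist");c=cam("wrist");cv2.imwrite("pics/w1.png",im);np.savez("w1.npz",K=c[0],R=c[1],t=c[2])
print(-c[1].T@c[2],c[1][2],c[0][0,0],state()['ee_pos'],state()['ee_rot'])
E
```

```text
[540.42364034 -78.89066258 519.76678236] [-0.26943736 -0.0928916  -0.95852734] 283.4813357902197 [ 463.8030142  -103.34899125  348.41708387] [-1.79999847e+02  8.87083008e-02  1.88501855e+01]
```

View pics/w1.png

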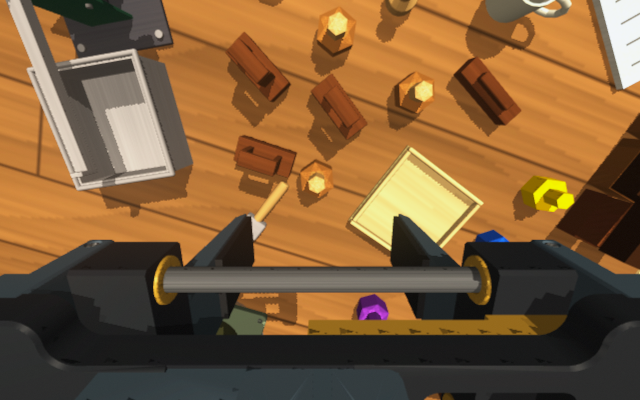

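The wrist view shows the same layout up close: loops at (258,68), (338,106) and (265,157), hexes at (337,25), (422,90) and (317,182). Knob first.

>>> move_arm --motion '[[91,[0.256,0.96,-0.12],[0,0,0.14]],[91,[0.256,0.96,-0.12],[0,0,0.14]],[91,[0.256,0.96,-0.12],[0,0,0.14]],[91,[0.256,0.96,-0.12],[0,0,0.14]],[91,[0.256,0.96,-0.12],[0,0,0.14]],[91,[0.256,0.96,-0.12],[0,0,0.14]],[91,[0.256,0.96,-0.12],[0,0,0.14]],[91,[0.256,0.96,-0.12],[0,0,0.14]],[91,[0.256,0.96,-0.12],[0,0,0.14]],[91,[0.256,0.96,-0.12],[0,0,0.14]],[91,[0.256,0.96,-0.12],[0,0,0.14]],[91,[0.256,0.96,-0.12],[0,0,0.14]],[91,[0.256,0.96,-0.12],[0,0,0.14]],[91,[0.256,0.96,-0.12],[0,0,0.14]],[91,[0.256,0.96,-0.12],[0,0,0.14]],[91,[0.256,0.96,-0.12],[0,0,0.14]],[91,[0.256,0.96,-0.12],[0,0,0.14]],[91,[0,0,0],[0,0,0]],[91,[0,0,0],[0,0,0]]]'

```text
time_s: 3.4
ee_pos: [573.0, 303.7, 296.5]
ee_rot: [180.0, 0.2, 28.3]
force: [-0.1, -0.9, 0.5]
gripper_width: 90.8
gripper_force: 0.0
```

```bash
python3 - <<'E'
from h import *
im=grab_frame("wrist");c=cam("wrist");cv2.imwrite("pics/w2.png",im);np.savez("w2.npz",K=c[0],R=c[1],t=c[2])
print(state()['ee_pos'],state()['ee_rot'])
for n,p in [("cap",(571,305,199)),("free",(364,194,153)),("tcp",state()['ee_pos'])]: print(n,proj(c,p))
E
```

```text
[572.99763881 303.04913319 297.16065109] [1.79948622e+02 1.25529062e-01 2.82351459e+01]
cap [317.30113659 195.90321098]
free [318.32095142 348.74217234]
tcp [319.24929866 237.55734795]
```

View pics/w2.png

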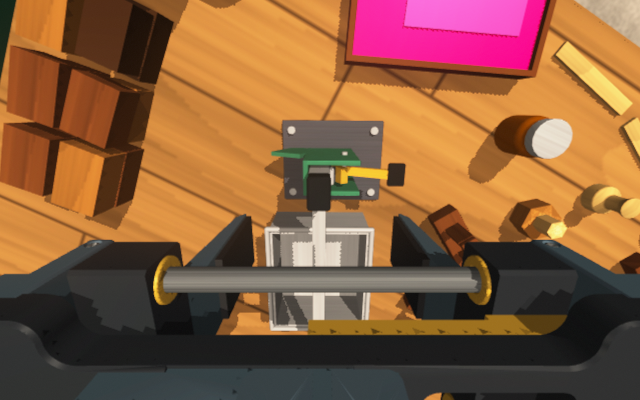

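The cap is centred at (319,192) on the tool line, and the arm runs straight down the image, so x, y and yaw are right. Descend and grip.

>>> move_arm --motion '[[60,[0,0,-0.7],[0,0,0]],[60,[0,0,-0.7],[0,0,0]],[60,[0,0,-0.7],[0,0,0]],[60,[0,0,-0.7],[0,0,0]],[60,[0,0,-0.7],[0,0,0]],[60,[0,0,-0.7],[0,0,0]],[60,[0,0,-0.7],[0,0,0]],[60,[0,0,-0.7],[0,0,0]],[60,[0,0,0],[0,0,0]],[15,[0,0,0],[0,0,0]],[15,[0,0,0],[0,0,0]],[15,[0,0,0],[0,0,0]],[15,[0,0,0],[0,0,0]],[15,[0,0,0],[0,0,0]],[15,[0,0,0],[0,0,0]],[15,[0,0,0],[0,0,0]],[15,[0,0,0],[0,0,0]]]' --grip_force 40

```text
time_s: 4.87
ee_pos: [572.0, 307.1, 159.0]
ee_rot: [-179.8, -0.1, 28.2]
force: [-3.6, 6.1, 2.1]
gripper_width: 23.8
gripper_force: 40.0
```

>>> move_arm --motion '[[15,[0,0.06,0.2],[0,0,0]],[15,[0,0.06,0.2],[0,0,0]],[15,[0,0,0.3],[0,0,0]],[15,[0,0,0.3],[0,0,0]],[15,[0,0,0.3],[0,0,0]],[15,[0,0,0.3],[0,0,0]],[15,[0,0,0.3],[0,0,0]],[15,[0,0,0.3],[0,0,0]],[15,[0,0,0.3],[0,0,0]],[15,[0,0,0.3],[0,0,0]],[15,[0,0,0.2],[0,0,0]],[15,[0,0,0.1],[0,0,0]],[15,[0,0,0],[0,0,0]],[15,[0,0,0],[0,0,0]],[15,[0,0,0],[0,0,0]]]'

```text
time_s: 6.12
ee_pos: [572.0, 307.1, 237.0]
ee_rot: [-180.0, 0.1, 28.3]
force: [-6.8, -2.9, -6.0]
gripper_width: 23.5
gripper_force: 40.0
```

>>> move_arm --motion '[[15,[0,0,-0.12],[0,0,0]],[15,[0,0,-0.1],[0,0,0]],[15,[0,0,0],[0,0,0]],[15,[0,0,0],[0,0,0]],[60,[0,0,0],[0,0,0]],[60,[0,0,0],[0,0,0]],[60,[0,0,0],[0,0,0]],[60,[0,0,0],[0,0,0]],[60,[0,0,0],[0,0,0]],[60,[0,0,0.5],[0,0,0]],[60,[0,0,1],[0,0,0]],[60,[0,0,1],[0,0,0]],[60,[0,0,1],[0,0,0]],[60,[0,0,0],[0,0,0]]]'

```text
time_s: 7.28
ee_pos: [575.1, 308.6, 324.0]
ee_rot: [180.0, -0.7, 28.3]
force: [0.4, 0.4, 0.7]
gripper_width: 60.0
gripper_force: 0.0
```

```bash
python3 - <<'E'
from h import *
im=grab_frame("side");cv2.imwrite("pics/s2.png",cv2.resize(im[180:360,130:410],None,fx=2.8,fy=2.8,interpolation=cv2.INTER_CUBIC))
print(state()['ee_pos'])
# w1 masks: loops and hex knobs
im=cv2.imread("pics/w1.png");h=cv2.cvtColor(im,cv2.COLOR_BGR2HSV)
for p in [(258,68),(338,100),(265,157),(337,25),(422,90),(317,182),(300,120),(345,28),(330,45)]: print(p,h[p[1],p[0]])
cv2.imwrite("pics/w1c.png",cv2.resize(im[0:205,210:475],None,fx=2.9,fy=2.9,interpolation=cv2.INTER_CUBIC))
E
```

```text
[574.33135114 308.25242947 321.30874845]
(258, 68) [ 11 200 148]
(338, 100) [ 11 198 143]
(265, 157) [ 11 198 116]
(337, 25) [ 27 100 243]
(422, 90) [ 25 121 244]
(317, 182) [ 26 125 243]
(300, 120) [ 15 181 190]
(345, 28) [ 24 139 243]
(330, 45) [ 14 197 123]
```

View pics/s2.png

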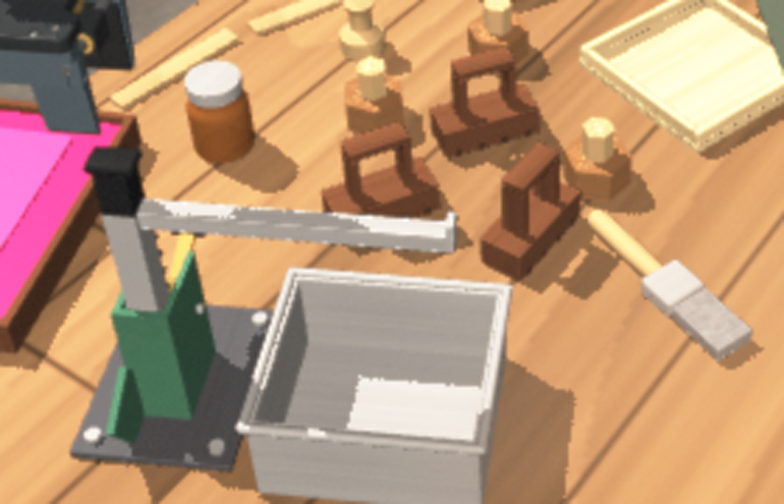

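View pics/w1c.png

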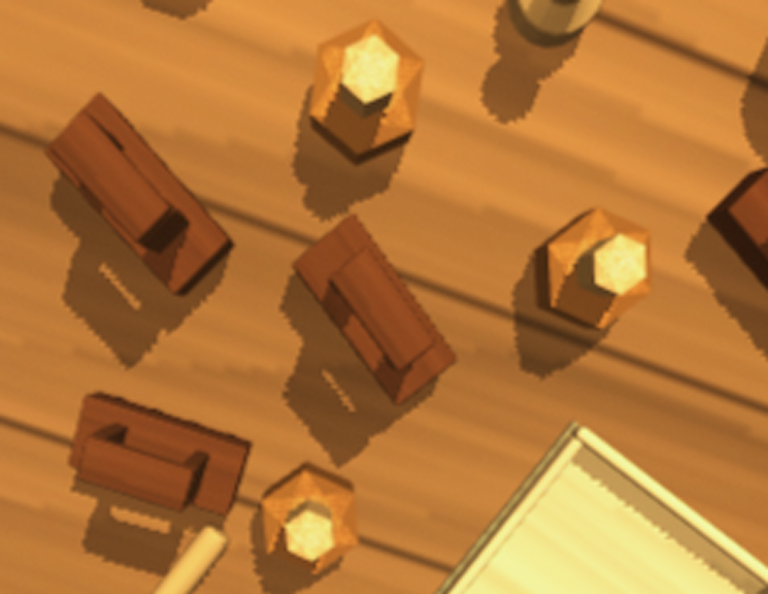

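The side view shows the column raised, and the crop gives clear corners. Height check and block poses next.

```bash
python3 - <<'E'
from h import *
s=cam("side")
for z in (217,235,253): print("stop@",z,plane(s,(130+452/2.8,180+215/2.8),z)[:2].round(0))
d=np.load("w1.npz");c=(d['K'],d['R'],d['t'])
P=lambda x,y,z:plane(c,(210+x/2.9,y/2.9),z)[:2]
A=lambda v:np.degrees(np.arctan2(v[1],v[0])).round(1)
for n,q in {"L1":[(100,93),(48,152),(232,243),(180,290)],"L2":[(352,215),(297,267),(455,357),(402,400)],"L3":[(95,393),(77,455),(250,440),(230,513)]}.items():
    w=[P(*p,32) for p in q];e1=w[2]-w[0];e2=w[3]-w[1];f=w[0]-w[1]
    print(n,np.mean(w,0).round(0),"long",A(e1),A(e2),"len",np.linalg.norm(e1).round(),np.linalg.norm(e2).round(),"short",A(f),np.linalg.norm(f).round(), A(w[2]-w[3]),np.linalg.norm(w[2]-w[3]).round())
for n,k,cs in [("HA",(370,70),[(375,20),(423,65),(315,52)]),("HB",(620,264),[(598,208),(650,240),(548,245)]),("HC",(309,532),[(305,465),(355,485),(262,500)])]:
    m=P(*k,66);w=[P(*p,34) for p in cs]
    print(n,m.round(0),[(A(x-m)%60,np.linalg.norm(x-m).round(1)) for x in w])
E
```

```text
stop@ 217 [377. 179.]
stop@ 235 [366. 194.]
stop@ 253 [354. 208.]
L1 [570.  37.] long -118.8 -117.3 len 100.0 98.0 short -28.0 41.0 -31.7 39.0
L2 [ 555. -106.] long -122.7 -121.4 len 97.0 95.0 short -29.7 41.0 -31.9 39.0
L3 [440. -13.] long -88.1 -92.6 len 94.0 97.0 short -1.7 39.0 2.2 46.0
HA [659. -62.] [(np.float64(11.9), np.float64(31.3)), (np.float64(8.899999999999999), np.float64(31.1)), (np.float64(17.5), np.float64(31.8))]
HB [ 617. -215.] [(np.float64(26.5), np.float64(31.0)), (np.float64(17.9), np.float64(29.9)), (np.float64(27.200000000000003), np.float64(32.2))]
HC [ 429. -108.] [(np.float64(23.7), np.float64(33.1)), (np.float64(26.5), np.float64(34.2)), (np.float64(26.700000000000003), np.float64(31.1))]
```

Column height is consistent with the fourth notch: the stop at z=235 gives (366,194). Next to L1 at (570,37), yaw −28°.

>>> move_arm --motion '[[60,[-0.01,-0.68,0],[0,0,-0.88]],[60,[-0.01,-0.68,0],[0,0,-0.88]],[60,[-0.01,-0.68,0],[0,0,-0.88]],[60,[-0.01,-0.68,0],[0,0,-0.88]],[60,[-0.01,-0.68,0],[0,0,-0.88]],[60,[-0.01,-0.68,0],[0,0,-0.88]],[60,[-0.01,-0.68,0],[0,0,-0.88]],[60,[-0.01,-0.68,0],[0,0,-0.88]],[91,[-0.01,-0.68,0],[0,0,-0.88]],[91,[-0.01,-0.68,0],[0,0,-0.88]],[91,[-0.01,-0.68,-1],[0,0,-0.88]],[91,[-0.01,-0.68,-1],[0,0,-0.88]],[91,[-0.01,-0.68,-1],[0,0,-0.88]],[91,[-0.01,-0.68,-1],[0,0,-0.88]],[91,[-0.01,-0.68,-1],[0,0,-0.88]],[91,[-0.01,-0.68,-1],[0,0,-0.88]],[91,[0,0,-1],[0,0,0]],[91,[0,0,0],[0,0,0]],[91,[0,0,0],[0,0,0]]]'

```text
time_s: 8.92
ee_pos: [567.9, 35.5, 141.1]
ee_rot: [179.9, 0.2, -28.0]
force: [0.9, 0.3, 1.1]
gripper_width: 91.0
gripper_force: 0.0
```

```bash
python3 - <<'E'
from h import *
s=state();print(s['ee_pos'].round(1),s['ee_rot'].round(1),s['qpos'].round(0))
E
```

```text
[567.9  35.5 141.1] [179.9   0.2 -28. ] [  2.  21.  97.   0.  63. 120.]
```

>>> move_arm --motion '[[91,[0.08,0.08,-0.7],[0,0,0]],[91,[0,0,-0.7],[0,0,0]],[91,[0,0,-0.7],[0,0,0]],[91,[0,0,-0.7],[0,0,0]],[91,[0,0,-0.6],[0,0,0]],[91,[0,0,-0.56],[0,0,0]],[91,[0,0,0],[0,0,0]],[45,[0,0,0],[0,0,0]],[45,[0,0,0],[0,0,0]],[45,[0,0,0],[0,0,0]],[45,[0,0,0],[0,0,0]],[45,[0,0,0],[0,0,0]],[45,[0,0,0],[0,0,0]],[45,[0,0,0.3],[0,0,0]],[45,[0,0,0.7],[0,0,0]],[45,[0,0,1],[0,0,0]],[45,[0,0,1],[0,0,0]],[45,[0,0,1],[0,0,0]],[45,[0,0,0],[0,0,0]]]' --grip_force 25

```text
time_s: 10.5
ee_pos: [573.6, 37.3, 148.4]
ee_rot: [-179.8, -0.5, -28.0]
force: [0.5, -0.5, -1.9]
gripper_width: 58.0
gripper_force: 25.0
```

>>> move_arm --motion '[[45,[-0.7,0.16,0.16],[0,0,0.937]],[45,[-0.7,0.16,0.16],[0,0,0.937]],[45,[-0.7,0.16,0.16],[0,0,0.937]],[45,[-0.7,0.16,0.16],[0,0,0.937]],[45,[-0.7,0.16,0.16],[0,0,0.937]],[45,[-0.7,0.16,0.16],[0,0,0.937]],[45,[-0.7,0.16,0.16],[0,0,0.937]],[45,[-0.7,0.16,0.16],[0,0,0.937]],[45,[-0.7,0.16,0.16],[0,0,0.937]],[45,[-0.7,0.16,0.16],[0,0,0.937]],[45,[-0.7,0.16,0.16],[0,0,0.937]],[45,[-0.7,0.16,0.16],[0,0,0.937]],[45,[-0.7,0.16,0.16],[0,0,0.937]],[45,[-0.7,0.16,0.16],[0,0,0.937]],[45,[-0.7,0.16,0.16],[0,0,0.937]],[45,[0,0,0],[0,0,0]],[45,[0,0,0],[0,0,0]]]'

```text
time_s: 11.92
ee_pos: [307.4, 97.3, 202.8]
ee_rot: [180.0, 0.1, 28.2]
force: [0.3, 0.5, -3.2]
gripper_width: 57.8
gripper_force: 25.0
```

>>> move_arm --motion '[[45,[0.04,0.7,0.08],[0,0,0]],[45,[0,0.7,0.08],[0,0,0]],[45,[0,0.7,0],[0,0,0]],[45,[0,0.64,0],[0,0,0]],[45,[0,0,0],[0,0,0]],[45,[0,0,0],[0,0,0]]]'

```text
time_s: 12.42
ee_pos: [309.7, 166.0, 206.7]
ee_rot: [179.9, 0.1, 28.3]
force: [0.5, -0.6, -3.2]
gripper_width: 57.9
gripper_force: 25.0
```

```bash
python3 - <<'E'
from h import *
s=state();print(s['ee_pos'].round(1),s['ee_rot'].round(1))
im=grab_frame("side");cv2.imwrite("pics/s3.png",cv2.resize(im[170:370,150:430],None,fx=2.8,fy=2.8,interpolation=cv2.INTER_CUBIC))
E
```

```text
[309.7 166.  206.7] [1.799e+02 1.000e-01 2.830e+01]
```

View pics/s3.png

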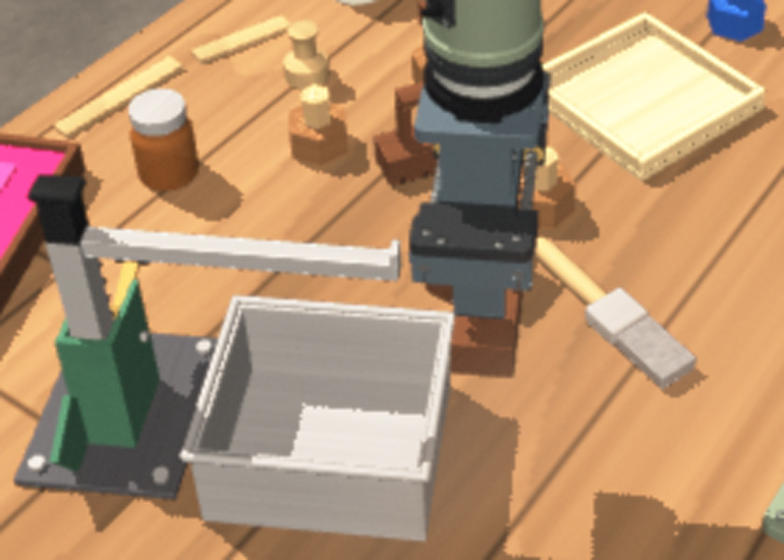

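The block hangs in front of the free end at the right height. I'll thread it in slowly.

>>> move_arm --motion '[[45,[0.53,0.284,0],[0,0,0]],[45,[0.53,0.284,0],[0,0,0]],[45,[0.53,0.284,0],[0,0,0]],[45,[0.53,0.284,0],[0,0,0]],[45,[0.53,0.284,0],[0,0,0]],[45,[0,0,0],[0,0,0]]]'

```text
time_s: 12.97
ee_pos: [378.5, 201.7, 207.2]
ee_rot: [180.0, -0.1, 28.1]
force: [0.3, 0.1, -2.9]
gripper_width: 58.0
gripper_force: 25.0
```

>>> move_arm --motion '[[45,[0.57,0.308,0],[0,0,0]],[45,[0.57,0.308,0],[0,0,0]],[45,[0.57,0.308,0],[0,0,0]],[45,[0.57,0.308,0],[0,0,0]],[45,[0.57,0.308,0],[0,0,0]],[45,[0.57,0.308,0],[0,0,0]],[45,[0.57,0.308,0],[0,0,0]],[45,[0.57,0.308,0],[0,0,0]],[45,[0.57,0.308,0],[0,0,0]],[45,[0,0,0],[0,0,0]],[45,[0,0,0],[0,0,0]],[45,[0,0,-0.2],[0,0,0]],[45,[0,0,-0.2],[0,0,0]],[45,[0,0,-0.2],[0,0,0]],[45,[0,0,-0.1],[0,0,0]],[45,[0,0,0],[0,0,0]]]'

```text
time_s: 14.3
ee_pos: [503.0, 270.4, 189.0]
ee_rot: [180.0, 0.1, 28.2]
force: [0.6, -0.2, -3.0]
gripper_width: 57.5
gripper_force: 25.0
```

>>> move_arm --motion '[[45,[0,0,-0.1],[0,0,0]],[45,[0,0,-0.1],[0,0,0]],[45,[0,0,0],[0,0,0]]]'

```text
time_s: 14.55
ee_pos: [504.0, 271.0, 187.1]
ee_rot: [180.0, -0.1, 28.2]
force: [-2.5, -1.0, 7.7]
gripper_width: 57.8
gripper_force: 25.0
```

>>> move_arm --motion '[[62,[0,0,0.06],[0,0,0]],[75,[0,0,0],[0,0,0]],[91,[0,0,0],[0,0,0]],[91,[0,0,0],[0,0,0]],[91,[0,0,0],[0,0,0]],[91,[0,0,0],[0,0,0]],[91,[0,0,0.6],[0,0,0]],[91,[0,0,1],[0,0,0]],[91,[0,0,1],[0,0,0]],[91,[0,0,1],[0,0,0]],[91,[0,0,0.6],[0,0,0]],[91,[0,0,0],[0,0,0]],[91,[0,0,0],[0,0,0]]]'

```text
time_s: 15.63
ee_pos: [504.1, 270.9, 291.6]
ee_rot: [180.0, -0.1, 28.2]
force: [0.5, -0.2, -1.1]
gripper_width: 91.0
gripper_force: 0.0
```

>>> move_arm --motion '[[91,[0.12,-0.887,0],[0,0,-0.87]],[91,[0.12,-0.887,0],[0,0,-0.87]],[91,[0.12,-0.887,0],[0,0,-0.87]],[91,[0.12,-0.887,0],[0,0,-0.87]],[91,[0.12,-0.887,0],[0,0,-0.87]],[91,[0.12,-0.887,0],[0,0,-0.87]],[91,[0.12,-0.887,0],[0,0,-0.87]],[91,[0.12,-0.887,0],[0,0,-0.87]],[91,[0.12,-0.887,0],[0,0,-0.87]],[91,[0.12,-0.887,-0.7],[0,0,-0.87]],[91,[0.12,-0.887,-0.7],[0,0,-0.87]],[91,[0.12,-0.887,-0.7],[0,0,-0.87]],[91,[0.12,-0.887,-0.7],[0,0,-0.87]],[91,[0.12,-0.887,-0.7],[0,0,-0.87]],[91,[0.12,-0.887,-0.7],[0,0,-0.87]],[91,[0.12,-0.887,-0.9],[0,0,-0.87]],[91,[0.12,-0.887,-0.9],[0,0,-0.87]],[91,[0,0,0],[0,0,0]],[91,[0,0,0],[0,0,0]]]'

```text
time_s: 17.22
ee_pos: [552.9, -106.4, 138.5]
ee_rot: [179.9, 0.4, -31.0]
force: [0.5, 0.0, 0.3]
gripper_width: 90.8
gripper_force: 0.0
```

```bash
python3 - <<'E'
from h import *
s=state();print(s['ee_pos'].round(1),s['ee_rot'].round(1))
im=grab_frame("top");cv2.imwrite("pics/t4.png",im)
side=grab_frame("side");cv2.imwrite("pics/s4.png",cv2.resize(side[150:370,150:430],None,fx=2.7,fy=2.7,interpolation=cv2.INTER_CUBIC))
E
```

```text
[ 552.9 -106.4  138.5] [179.9   0.4 -31. ]
```

View pics/s4.png

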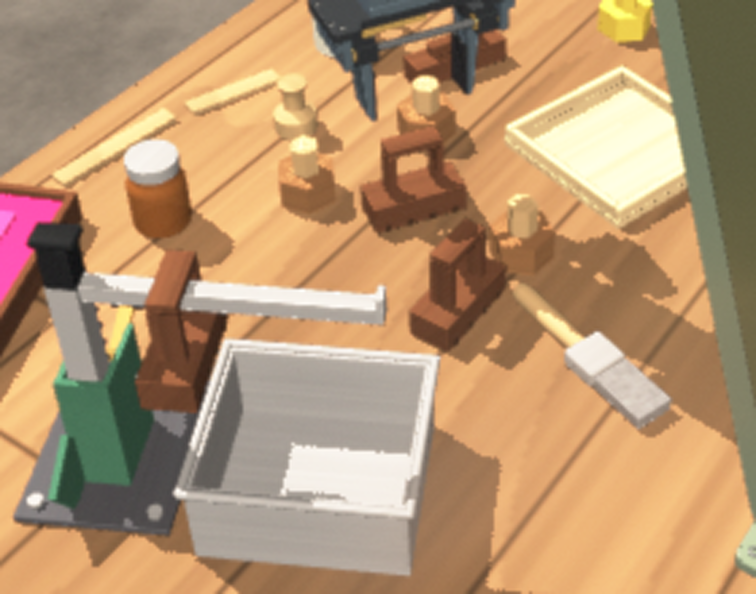

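The first block hangs level at (180,330), and L2 sits below the fingers at (413,175). Grasp L2.

>>> move_arm --motion '[[91,[0.08,0.02,-0.7],[0,0,0]],[91,[0,0,-0.7],[0,0,0]],[91,[0,0,-0.7],[0,0,0]],[91,[0,0,-0.7],[0,0,0]],[91,[0,0,-0.6],[0,0,0]],[91,[0,0,-0.46],[0,0,0]],[91,[0,0,0],[0,0,0]],[45,[0,0,0],[0,0,0]],[45,[0,0,0],[0,0,0]],[45,[0,0,0],[0,0,0]],[45,[0,0,0],[0,0,0]],[45,[0,0,0],[0,0,0]],[45,[0,0,0],[0,0,0]],[45,[0,0,0.3],[0,0,0]],[45,[0,0,0.7],[0,0,0]],[45,[0,0,1],[0,0,0]],[45,[0,0,1],[0,0,0]],[45,[0,0,1],[0,0,0]],[45,[0,0,0],[0,0,0]],[45,[0,0,0],[0,0,0]]]'

```text
time_s: 18.98
ee_pos: [557.3, -105.9, 146.0]
ee_rot: [-180.0, -0.1, -31.0]
force: [0.2, 0.0, -2.0]
gripper_width: 58.2
gripper_force: 24.8
```

>>> move_arm --motion '[[45,[-0.623,0.507,0.1525],[0,0,0.925]],[45,[-0.623,0.507,0.1525],[0,0,0.925]],[45,[-0.623,0.507,0.1525],[0,0,0.925]],[45,[-0.623,0.507,0.1525],[0,0,0.925]],[45,[-0.623,0.507,0.1525],[0,0,0.925]],[45,[-0.623,0.507,0.1525],[0,0,0.925]],[45,[-0.623,0.507,0.1525],[0,0,0.925]],[45,[-0.623,0.507,0.1525],[0,0,0.925]],[45,[-0.623,0.507,0.1525],[0,0,0.925]],[45,[-0.623,0.507,0.1525],[0,0,0.925]],[45,[-0.623,0.507,0.1525],[0,0,0.925]],[45,[-0.623,0.507,0.1525],[0,0,0.925]],[45,[-0.623,0.507,0.1525],[0,0,0.925]],[45,[-0.623,0.507,0.1525],[0,0,0.925]],[45,[-0.623,0.507,0.1525],[0,0,0.925]],[45,[-0.623,0.507,0.1525],[0,0,0.925]],[45,[0,0,0],[0,0,0]],[45,[0,0,0],[0,0,0]]]'

```text
time_s: 20.48
ee_pos: [306.5, 97.1, 204.8]
ee_rot: [180.0, 0.1, 28.3]
force: [0.1, -0.5, -2.2]
gripper_width: 58.0
gripper_force: 24.8
```

>>> move_arm --motion '[[45,[0.12,0.7,0.08],[0,0,0]],[45,[0,0.7,0],[0,0,0]],[45,[0,0.7,0],[0,0,0]],[45,[0,0.66,0],[0,0,0]],[45,[0,0,0],[0,0,0]],[45,[0,0,0],[0,0,0]],[45,[0.594,0.321,0],[0,0,0]],[45,[0.594,0.321,0],[0,0,0]],[45,[0.594,0.321,0],[0,0,0]],[45,[0.594,0.321,0],[0,0,0]],[45,[0.594,0.321,0],[0,0,0]],[45,[0,0,0],[0,0,0]]]'

```text
time_s: 21.48
ee_pos: [388.0, 206.3, 207.4]
ee_rot: [180.0, -0.1, 28.1]
force: [1.3, -0.2, -2.0]
gripper_width: 58.2
gripper_force: 24.8
```

>>> move_arm --motion '[[45,[0.56,0.31,0],[0,0,0]],[45,[0.56,0.31,0],[0,0,0]],[45,[0.56,0.31,0],[0,0,0]],[45,[0.56,0.31,0],[0,0,0]],[45,[0.5,0.28,0],[0,0,0]],[45,[0,0,0],[0,0,0]],[45,[0,0,0],[0,0,0]],[45,[0,0,-0.2],[0,0,0]],[45,[0,0,-0.2],[0,0,0]],[45,[0,0,-0.2],[0,0,0]],[45,[0,0,-0.1],[0,0,0]],[45,[0,0,-0.06],[0,0,0]],[45,[0,0,0],[0,0,0]]]'

```text
time_s: 22.57
ee_pos: [453.1, 244.2, 188.8]
ee_rot: [180.0, 0.0, 28.2]
force: [0.5, 0.6, -1.5]
gripper_width: 58.2
gripper_force: 24.8
```

>>> move_arm --motion '[[45,[0,0,-0.08],[0,0,0]],[45,[0,0,-0.08],[0,0,0]],[45,[0,0,0],[0,0,0]]]'

```text
time_s: 22.82
ee_pos: [453.6, 244.4, 188.1]
ee_rot: [180.0, -0.1, 28.3]
force: [-5.8, -2.3, 14.6]
gripper_width: 58.4
gripper_force: 24.8
```

>>> move_arm --motion '[[62,[0,0,0.06],[0,0,0]],[75,[0,0,0],[0,0,0]],[91,[0,0,0],[0,0,0]],[91,[0,0,0],[0,0,0]],[91,[0,0,0],[0,0,0]],[91,[0,0,0],[0,0,0]],[91,[0,0,0.6],[0,0,0]],[91,[0,0,1],[0,0,0]],[91,[0,0,1],[0,0,0]],[91,[0,0,1],[0,0,0]],[91,[0,0,0.6],[0,0,0]],[91,[0,0,0],[0,0,0]]]'

```text
time_s: 23.82
ee_pos: [455.1, 245.2, 294.9]
ee_rot: [180.0, -0.4, 28.2]
force: [0.0, -0.4, -0.5]
gripper_width: 90.6
gripper_force: 0.0
```

>>> move_arm --motion '[[91,[-0.04,-0.86,0],[0,0,-0.6]],[91,[-0.04,-0.86,0],[0,0,-0.6]],[91,[-0.04,-0.86,0],[0,0,-0.6]],[91,[-0.04,-0.86,0],[0,0,-0.6]],[91,[-0.04,-0.86,0],[0,0,-0.6]],[91,[-0.04,-0.86,0],[0,0,-0.6]],[91,[-0.04,-0.86,0],[0,0,-0.6]],[91,[-0.04,-0.86,-0.8],[0,0,-0.6]],[91,[-0.04,-0.86,-0.8],[0,0,-0.6]],[91,[-0.04,-0.86,-0.8],[0,0,-0.6]],[91,[-0.04,-0.86,-0.8],[0,0,-0.6]],[91,[-0.04,-0.86,-0.8],[0,0,-0.5]],[91,[0,0,-1],[0,0,0]],[91,[0,0,-1],[0,0,0]],[91,[0,0,0],[0,0,0]],[91,[0,0,0],[0,0,0]]]'

```text
time_s: 25.15
ee_pos: [440.1, -13.6, 140.1]
ee_rot: [-180.0, 0.3, -0.2]
force: [0.6, -0.4, 0.6]
gripper_width: 91.2
gripper_force: 0.0
```

>>> move_arm --motion '[[91,[0,0.02,-0.7],[0,0,0]],[91,[0,0,-0.7],[0,0,0]],[91,[0,0,-0.7],[0,0,0]],[91,[0,0,-0.7],[0,0,0]],[91,[0,0,-0.6],[0,0,0]],[91,[0,0,-0.52],[0,0,0]],[91,[0,0,0],[0,0,0]],[45,[0,0,0],[0,0,0]],[45,[0,0,0],[0,0,0]],[45,[0,0,0],[0,0,0]],[45,[0,0,0],[0,0,0]],[45,[0,0,0],[0,0,0]],[45,[0,0,0],[0,0,0]],[45,[0,0,0.3],[0,0,0]],[45,[0,0,0.7],[0,0,0]],[45,[0,0,1],[0,0,0]],[45,[0,0,1],[0,0,0]],[45,[0,0,1],[0,0,0]],[45,[0,0,0],[0,0,0]],[45,[0,0,0],[0,0,0]]]'

```text
time_s: 26.82
ee_pos: [441.6, -13.5, 144.2]
ee_rot: [179.9, -0.1, -0.2]
force: [-0.8, 0.3, -4.4]
gripper_width: 57.8
gripper_force: 25.0
```

>>> move_arm --motion '[[45,[-0.66,0.55,0.32],[0,0,0.8875]],[45,[-0.66,0.55,0.32],[0,0,0.8875]],[45,[-0.66,0.55,0.32],[0,0,0.8875]],[45,[-0.66,0.55,0.32],[0,0,0.8875]],[45,[-0.66,0.55,0.32],[0,0,0.8875]],[45,[-0.66,0.55,0.32],[0,0,0.8875]],[45,[-0.66,0.55,0.32],[0,0,0.8875]],[45,[-0.66,0.55,0.32],[0,0,0.8875]],[45,[0,0,0],[0,0,0]],[45,[0,0.7,0],[0,0,0]],[45,[0,0.7,0],[0,0,0]],[45,[0,0.7,0],[0,0,0]],[45,[0,0.64,0],[0,0,0]],[45,[0,0,0],[0,0,0]],[45,[0,0,0],[0,0,0]],[45,[0,0,0],[0,0,0]]]'

```text
time_s: 28.15
ee_pos: [308.9, 164.3, 206.3]
ee_rot: [180.0, 0.2, 28.2]
force: [-0.7, 0.2, -2.0]
gripper_width: 57.4
gripper_force: 25.0
```

>>> move_arm --motion '[[45,[0.54,0.3,0.02],[0,0,0]],[45,[0.54,0.3,0],[0,0,0]],[45,[0.54,0.3,0],[0,0,0]],[45,[0.54,0.3,0],[0,0,0]],[45,[0.54,0.3,0],[0,0,0]],[45,[0.54,0.3,0],[0,0,0]],[45,[0.5,0.28,0],[0,0,0]],[45,[0,0,0],[0,0,0]],[45,[0,0,0],[0,0,0]],[45,[0,0,-0.2],[0,0,0]],[45,[0,0,-0.2],[0,0,0]],[45,[0,0,-0.2],[0,0,0]],[45,[0,0,-0.1],[0,0,0]],[45,[0,0,-0.06],[0,0,0]],[45,[0,0,0],[0,0,0]],[45,[0,0,0],[0,0,0]]]'

```text
time_s: 29.48
ee_pos: [402.9, 217.4, 189.0]
ee_rot: [180.0, -0.0, 28.2]
force: [0.7, 1.2, -3.0]
gripper_width: 57.8
gripper_force: 25.0
```

>>> move_arm --motion '[[45,[0,0,-0.08],[0,0,0]],[45,[0,0,-0.08],[0,0,0]],[45,[0,0,0],[0,0,0]]]'

```text
time_s: 29.73
ee_pos: [403.4, 217.6, 186.8]
ee_rot: [180.0, -0.1, 28.2]
force: [-3.3, -1.8, 8.2]
gripper_width: 57.8
gripper_force: 25.0
```

>>> move_arm --motion '[[62,[0,0,0.06],[0,0,0]],[75,[0,0,0],[0,0,0]],[91,[0,0,0],[0,0,0]],[91,[0,0,0],[0,0,0]],[91,[0,0,0],[0,0,0]],[91,[0,0,0],[0,0,0]],[91,[0,0,0.6],[0,0,0]],[91,[0,0,1],[0,0,0]],[91,[0,0,1],[0,0,0]],[91,[0,0,1],[0,0,0]],[91,[0,0,0.6],[0,0,0]],[91,[0,0,0],[0,0,0]]]'

```text
time_s: 30.73
ee_pos: [404.6, 218.2, 294.8]
ee_rot: [180.0, -0.4, 28.2]
force: [0.6, 1.5, 0.1]
gripper_width: 90.8
gripper_force: 0.0
```

>>> move_arm --motion '[[91,[0.1,-0.98,0.15],[0,0,-0.4]],[91,[0.1,-0.98,0.15],[0,0,-0.4]],[91,[0.1,-0.98,0.15],[0,0,-0.4]],[91,[0.1,-0.98,0.15],[0,0,-0.4]],[91,[0.1,-0.98,0.15],[0,0,-0.4]],[91,[0.1,-0.98,0.15],[0,0,-0.4]],[91,[0.1,-0.98,0.15],[0,0,-0.4]],[91,[0.1,-0.98,0.15],[0,0,-0.4]],[91,[0.1,-0.98,0.15],[0,0,-0.4]],[91,[0.1,-0.98,0.15],[0,0,-0.4]],[91,[0.1,-0.98,0.15],[0,0,-0.4]],[91,[0.1,-0.98,0.15],[0,0,-0.4]],[91,[0.1,-0.98,0.15],[0,0,-0.4]],[91,[0.1,-0.98,0.15],[0,0,-0.4]],[91,[0.1,-0.98,0.15],[0,0,-0.4]],[91,[0,0,0],[0,0,0]],[91,[0,0,0],[0,0,0]],[91,[0,0,0],[0,0,0]]]'

```text
time_s: 32.23
ee_pos: [440.0, -149.6, 346.7]
ee_rot: [-179.9, 0.1, 4.2]
force: [0.6, 0.3, -0.7]
gripper_width: 91.0
gripper_force: 0.0
```

```bash
python3 - <<'E'
from h import *
s=state();print(s['ee_pos'].round(1),s['ee_rot'].round(1))
im=grab_frame("wrist");c=cam("wrist");np.savez("w5.npz",K=c[0],R=c[1],t=c[2]);cv2.imwrite("pics/w5.png",im)
side=grab_frame("side");cv2.imwrite("pics/s5.png",side)
a=cv2.resize(im[0:250,150:],(588,300),interpolation=cv2.INTER_CUBIC);b=cv2.resize(side[150:350,150:430],(420,300))
a=cv2.resize(im[0:235,235:],None,fx=1.95,fy=1.95,interpolation=cv2.INTER_CUBIC)
b=cv2.resize(side[210:350,150:430],None,fx=1,fy=1)
o=np.zeros((a.shape[0]+140,790,3),np.uint8);o[:a.shape[0],:a.shape[1]]=a[:,:790];o[a.shape[0]:,:280]=b
cv2.imwrite("pics/v5.png",o);print(o.shape)
# knob tops
h=cv2.cvtColor(im,cv2.COLOR_BGR2HSV);m=cv2.inRange(h,(20,60,215),(32,160,255));m[235:]=0
n,_,st,ce=cv2.connectedComponentsWithStats(m)
for i in range(1,n):
    if st[i,4]>60: print(ce[i].round(1),st[i,4],plane(c,ce[i],66)[:2].round(0))
E
```

```text
[ 440.  -149.6  346.7] [-1.799e+02  1.000e-01  4.200e+00]
(598, 790, 3)
[268.2   4.7] 174 [656. -60.]
[374.4  43.4] 289 [ 619. -213.]
[427.2 127.1] 402 [ 509. -310.]
[399.8 172.6] 7376 [ 435. -278.]
[446.5 191.5] 357 [ 409. -361.]
[294.3 168.2] 197 [ 429. -107.]
[259.3 195.1] 156 [379. -51.]
```

View pics/v5.png

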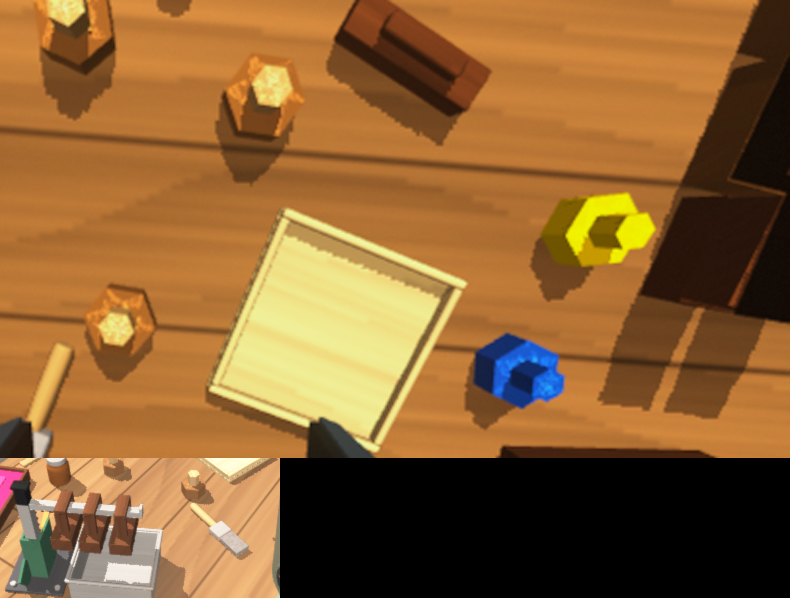

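All three loops hang level on the arm, visible in the inset. The hexes haven't moved: A at v5 (68,10), B at (272,86), C at (116,328). Yellow (600,230) and blue (520,370) are decoys. Next: tray centre and hex angles.

```bash
python3 - <<'E'
from h import *
d=np.load("w5.npz");c=(d['K'],d['R'],d['t'])
P=lambda x,y,z:plane(c,(235+x/1.95,y/1.95),z)[:2]
t=[P(*p,26) for p in [(285,210),(465,285),(376,450),(210,390)]]
print("tray",[x.round(0) for x in t],"centre",((t[1]+t[3])/2).round(0),((t[0]+t[2])/2).round(0))
print("border near end",P(335,40,46).round(0),P(440,110,46).round(0))
# knob-top outlines: angle by fitting polygon
im=cv2.imread("pics/w5.png");h=cv2.cvtColor(im,cv2.COLOR_BGR2HSV);m=cv2.inRange(h,(20,50,205),(34,170,255))
for n,(u,v) in {"HB":(374,43),"HC":(294,168)}.items():
    mm=np.zeros_like(m);mm[max(v-16,0):v+16,u-16:u+16]=m[max(v-16,0):v+16,u-16:u+16]
    k=max(cv2.findContours(mm,0,cv2.CHAIN_APPROX_NONE)[0],key=cv2.contourArea)[:,0,:]
    w=np.array([plane(c,p,66)[:2] for p in k]);ce=w.mean(0);r=w-ce
    a=np.arctan2(r[:,1],r[:,0]);rr=np.hypot(*r.T)
    print(n,ce.round(0),"corner deg",(np.degrees(np.angle(np.sum((rr-rr.mean())*np.exp(6j*a))))/6%60).round(1),rr.min().round(1),rr.max().round(1))
E
```

```text
tray [array([ 533., -243.]), array([ 483., -410.]), array([ 320., -360.]), array([ 369., -194.])] centre [ 426. -302.] [ 427. -301.]
border near end [ 657. -260.] [ 616. -349.]
HB [ 619. -213.] corner deg 24.2 10.9 14.2
HC [ 429. -107.] corner deg 23.1 10.2 14.5
```

>>> move_arm --motion '[[50,[-0.022,0.085,-0.45],[0,0,0.985]],[50,[-0.022,0.085,-0.45],[0,0,0.985]],[50,[-0.022,0.085,-0.45],[0,0,0.985]],[50,[-0.022,0.085,-0.45],[0,0,0.985]],[50,[-0.022,0.085,-0.45],[0,0,0.985]],[50,[-0.022,0.085,-0.45],[0,0,0.985]],[50,[-0.022,0.085,-0.45],[0,0,0.985]],[50,[-0.022,0.085,-0.45],[0,0,0.985]],[50,[-0.022,0.085,-0.45],[0,0,0.985]],[50,[-0.022,0.085,-0.45],[0,0,0.985]],[50,[-0.022,0.085,-0.45],[0,0,0.985]],[50,[-0.022,0.085,-0.45],[0,0,0.985]],[50,[-0.022,0.085,-0.45],[0,0,0.985]],[50,[-0.022,0.085,-0.45],[0,0,0.985]],[50,[-0.022,0.085,-0.45],[0,0,0.985]],[50,[-0.022,0.085,-0.45],[0,0,0.985]],[50,[-0.022,0.085,-0.45],[0,0,0.985]],[50,[-0.022,0.085,-0.45],[0,0,0.985]],[50,[-0.022,0.085,-0.45],[0,0,0.985]],[50,[-0.022,0.085,-0.45],[0,0,0.985]]]'

```text
time_s: 34.0
ee_pos: [429.3, -106.5, 122.2]
ee_rot: [180.0, -0.0, 83.3]
force: [0.5, 0.2, 0.5]
gripper_width: 50.3
gripper_force: 0.0
```

>>> move_arm --motion '[[50,[0,0,-0.6],[0,0,0]],[50,[0,0,-0.6],[0,0,0]],[50,[0,0,-0.6],[0,0,0]],[50,[0,0,0],[0,0,0]],[50,[0,0,0],[0,0,0]]]'

```text
time_s: 34.42
ee_pos: [429.0, -106.8, 77.5]
ee_rot: [-179.9, -0.0, 83.1]
force: [0.4, -0.7, 0.4]
gripper_width: 50.1
gripper_force: 0.0
```

>>> move_arm --motion '[[50,[0,0,-0.6],[0,0,0]],[50,[0,0,-0.5],[0,0,0]],[50,[0,0,-0.44],[0,0,0]],[50,[0,0,0],[0,0,0]],[50,[0,0,0],[0,0,0]],[15,[0,0,0],[0,0,0]],[15,[0,0,0],[0,0,0]],[15,[0,0,0],[0,0,0]],[15,[0,0,0],[0,0,0]],[15,[0,0,0],[0,0,0]],[15,[0,0,0],[0,0,0]],[15,[0,0,0],[0,0,0]]]' --grip_force 15

```text
time_s: 35.42
ee_pos: [429.5, -107.6, 39.7]
ee_rot: [180.0, -0.0, 83.0]
force: [-1.1, 1.4, 6.5]
gripper_width: 25.5
gripper_force: 15.0
```

>>> move_arm --motion '[[15,[0,0,0.3],[0,0,0]],[15,[0,0,0.7],[0,0,0]],[15,[0,0,0.7],[0,0,0]],[15,[0,0,0.7],[0,0,0]],[15,[-0.134,-0.84,0],[0,0,0.175]],[15,[-0.134,-0.84,0],[0,0,0.175]],[15,[-0.134,-0.84,0],[0,0,0.175]],[15,[-0.134,-0.84,0],[0,0,0.175]],[15,[-0.134,-0.84,0],[0,0,0.175]],[15,[-0.134,-0.84,0],[0,0,0.175]],[15,[-0.134,-0.84,0],[0,0,0.175]],[15,[-0.134,-0.84,0],[0,0,0.175]],[15,[-0.134,-0.84,0],[0,0,0.175]],[15,[-0.134,-0.84,0],[0,0,0.175]],[15,[0,0,0],[0,0,0]],[15,[0,0,0],[0,0,0]],[15,[0,0,0],[0,0,0]]]'

```text
time_s: 36.83
ee_pos: [395.7, -317.1, 99.0]
ee_rot: [-180.0, -0.1, 90.0]
force: [0.7, 0.3, -2.2]
gripper_width: 26.0
gripper_force: 15.0
```

>>> move_arm --motion '[[15,[0,-0.04,-0.6],[0,0,0]],[15,[0,0,-0.6],[0,0,0]],[15,[0,0,-0.4],[0,0,0]],[15,[0,0,-0.2],[0,0,0]],[15,[0,0,-0.12],[0,0,0]],[15,[0,0,-0.1],[0,0,0]],[15,[0,0,0],[0,0,0]],[15,[0,0,0],[0,0,0]]]'

```text
time_s: 37.5
ee_pos: [396.3, -318.8, 49.1]
ee_rot: [180.0, 0.0, 90.1]
force: [-0.2, -0.4, -1.5]
gripper_width: 25.9
gripper_force: 15.0
```

>>> move_arm --motion '[[15,[0,0,-0.06],[0,0,0]],[15,[0,0,0],[0,0,0]],[35,[0,0,0],[0,0,0]],[50,[0,0,0],[0,0,0]],[50,[0,0,0],[0,0,0]],[50,[0,0,0],[0,0,0]],[50,[0,0,0.5],[0,0,0]],[50,[0,0,1],[0,0,0]],[50,[0,0,1],[0,0,0]],[50,[0,0,0.5],[0,0,0]],[50,[0,0,0],[0,0,0]]]'

```text
time_s: 38.42
ee_pos: [397.6, -320.0, 125.2]
ee_rot: [179.7, 0.2, 90.0]
force: [0.1, 0.1, -0.7]
gripper_width: 50.1
gripper_force: 0.0
```

>>> move_arm --motion '[[50,[0.743,0.737,0],[0,0,0.75]],[50,[0.743,0.737,0],[0,0,0.75]],[50,[0.743,0.737,0],[0,0,0.75]],[50,[0.743,0.737,0],[0,0,0.75]],[50,[0.743,0.737,0],[0,0,0.75]],[50,[0.743,0.737,0],[0,0,0.75]],[50,[0.743,0.737,0],[0,0,0.75]],[50,[0.743,0.737,0],[0,0,0.75]],[50,[0.743,0.737,0],[0,0,0.75]],[50,[0.743,0.737,0],[0,0,0.75]],[50,[0.743,0.737,0],[0,0,0.75]],[50,[0.743,0.737,0],[0,0,0.75]],[50,[0.743,0.737,0],[0,0,0.75]],[50,[0.743,0.737,0],[0,0,0.75]],[50,[0,0,0],[0,0,0]],[50,[0,0,0],[0,0,0]]]'

```text
time_s: 39.75
ee_pos: [655.8, -59.7, 120.4]
ee_rot: [-179.9, -0.1, 132.1]
force: [0.5, 0.1, -0.3]
gripper_width: 50.2
gripper_force: 0.0
```

```bash
python3 - <<'E'
from h import *
s=state();print(s['ee_pos'].round(1),s['ee_rot'].round(1))
im=grab_frame("wrist");c=cam("wrist");cv2.imwrite("pics/w6.png",im)
h=cv2.cvtColor(im,cv2.COLOR_BGR2HSV);m=cv2.inRange(h,(20,50,205),(34,170,255))
n,_,st,ce=cv2.connectedComponentsWithStats(m)
for i in range(1,n):
    if st[i,4]>200: print(ce[i].round(1),st[i],plane(c,ce[i],66)[:2].round(0))
print("expected HA px",proj(c,(657,-61,66)))
# top view: knob positions
im=grab_frame("top");cv2.imwrite("pics/t6.png",im);c=cam("top");h=cv2.cvtColor(im,cv2.COLOR_BGR2HSV)
print("P1 px",proj(c,(396,-318,74)),"HB",proj(c,(619,-213,66)))
E
```

```text
[655.8 -59.7 120.4] [-1.799e+02 -1.000e-01  1.321e+02]
[ 65.3 166.6] [  4  96 126 145 339] [ 476. -174.]
[ 36.4 209.1] [   0  113  112  163 9146] [ 475. -224.]
[327.1 213. ] [312 197  32  33 779] [660. -61.]
expected HA px [324.38906532 210.71580041]
P1 px [394.83168159 225.54068587] HB [357.82525343 153.92746147]
```

>>> move_arm --motion '[[50,[0.1,-0.05,-0.7],[0,0,0]],[50,[0,0,-0.7],[0,0,0]],[50,[0,0,-0.7],[0,0,0]],[50,[0,0,-0.6],[0,0,0]],[50,[0,0,-0.52],[0,0,0]],[50,[0,0,0],[0,0,0]],[50,[0,0,0],[0,0,0]],[15,[0,0,0],[0,0,0]],[15,[0,0,0],[0,0,0]],[15,[0,0,0],[0,0,0]],[15,[0,0,0],[0,0,0]],[15,[0,0,0],[0,0,0]],[15,[0,0,0],[0,0,0]],[15,[0,0,0],[0,0,0]]]'

```text
time_s: 41.02
ee_pos: [659.4, -61.8, 42.7]
ee_rot: [179.9, 0.1, 132.0]
force: [0.7, 2.0, 4.8]
gripper_width: 25.6
gripper_force: 15.0
```

>>> move_arm --motion '[[15,[0,0,0.3],[0,0,0]],[15,[0,0,0.7],[0,0,0]],[15,[0,0,0.7],[0,0,0]],[15,[0,0,0.7],[0,0,0]],[15,[-0.625,-0.79,0],[0,0,0.346]],[15,[-0.625,-0.79,0],[0,0,0.346]],[15,[-0.625,-0.79,0],[0,0,0.346]],[15,[-0.625,-0.79,0],[0,0,0.346]],[15,[-0.625,-0.79,0],[0,0,0.346]],[15,[-0.625,-0.79,0],[0,0,0.346]],[15,[-0.625,-0.79,0],[0,0,0.346]],[15,[-0.625,-0.79,0],[0,0,0.346]],[15,[-0.625,-0.79,0],[0,0,0.346]],[15,[-0.625,-0.79,0],[0,0,0.346]],[15,[-0.625,-0.79,0],[0,0,0.346]],[15,[-0.625,-0.79,0],[0,0,0.346]],[15,[-0.625,-0.79,0],[0,0,0.346]],[15,[0,0,0],[0,0,0]],[15,[0,0,0],[0,0,0]],[15,[0,0,0],[0,0,0]]]'

```text
time_s: 42.68
ee_pos: [455.1, -318.3, 101.5]
ee_rot: [180.0, -0.1, 150.0]
force: [0.8, 0.8, -2.0]
gripper_width: 26.2
gripper_force: 15.0
```

```bash
python3 - <<'E'
from h import *
s=state();print(s['ee_pos'].round(1),s['ee_rot'].round(1))
im=grab_frame("wrist");c=cam("wrist");cv2.imwrite("pics/w7.png",im)
cv2.imwrite("pics/w7.png",im)
print("P1 knob px",proj(c,(396,-319,74)),"TCP",proj(c,s['ee_pos']))
E
```

```text
[ 455.1 -318.3  101.5] [ 1.8e+02 -1.0e-01  1.5e+02]
P1 knob px [280.24745707 153.28115126] TCP [323.18494234 236.40092348]
```

View pics/w7.png

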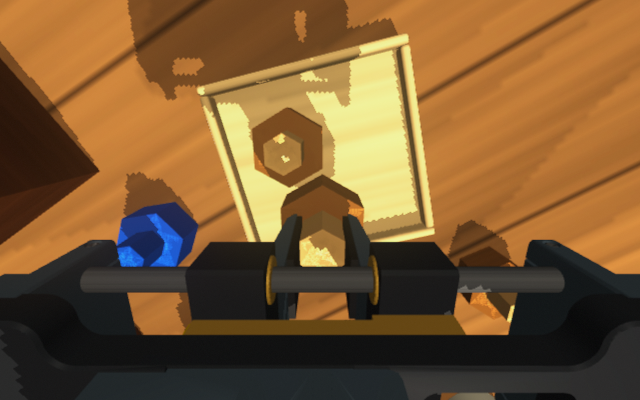

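P1's block stands flat at (285,154), and the held one is next to it. Lower it.

>>> move_arm --motion '[[15,[0.08,0.08,-0.5],[0,0,0]],[15,[0,0,-0.5],[0,0,0]],[15,[0,0,-0.4],[0,0,0]],[15,[0,0,-0.3],[0,0,0]],[15,[0,0,-0.2],[0,0,0]],[15,[0,0,-0.1],[0,0,0]],[15,[0,0,0],[0,0,0]],[15,[0,0,0],[0,0,0]]]'

```text
time_s: 43.4
ee_pos: [457.7, -316.9, 52.0]
ee_rot: [180.0, 0.0, 150.0]
force: [-0.4, 0.2, -1.8]
gripper_width: 26.1
gripper_force: 15.0
```

>>> move_arm --motion '[[15,[0,0,-0.06],[0,0,0]],[15,[0,0,-0.06],[0,0,0]],[15,[0,0,0],[0,0,0]],[15,[0,0,0],[0,0,0]]]'

```text
time_s: 43.73
ee_pos: [458.0, -317.1, 50.7]
ee_rot: [-180.0, 0.1, 150.0]
force: [-1.2, 1.3, 7.7]
gripper_width: 26.3
gripper_force: 15.0
```

The held block is on the floor. While still holding it, I'll slide it −x against its neighbour to close the gap.

>>> move_arm --motion '[[15,[0,0,0.06],[0,0,0]],[15,[-0.06,0.02,0],[0,0,0]],[15,[-0.06,0,0],[0,0,0]],[15,[-0.06,0,0],[0,0,0]],[15,[-0.06,0,0],[0,0,0]],[15,[-0.06,0,0],[0,0,0]],[15,[0,0,0],[0,0,0]],[15,[0,0,0],[0,0,0]],[15,[0,0,0],[0,0,0]]]'

```text
time_s: 44.48
ee_pos: [450.5, -316.7, 50.7]
ee_rot: [-180.0, 0.1, 150.0]
force: [3.2, -1.3, 4.4]
gripper_width: 25.7
gripper_force: 15.0
```

>>> move_arm --motion '[[35,[0,0,0],[0,0,0]],[50,[0,0,0],[0,0,0]],[50,[0,0,0],[0,0,0]],[50,[0,0,0],[0,0,0]],[50,[0,0,0.5],[0,0,0]],[50,[0,0,1],[0,0,0]],[50,[0,0,1],[0,0,0]],[50,[0,0,0.5],[0,0,0]],[50,[0,0,0],[0,0,0]]]'

```text
time_s: 45.23
ee_pos: [451.2, -317.2, 128.0]
ee_rot: [-180.0, 0.3, 150.0]
force: [0.2, 0.0, -0.4]
gripper_width: 50.2
gripper_force: 0.0
```

>>> move_arm --motion '[[50,[0.397,0.244,0],[0,0,-0.97]],[50,[0.397,0.244,0],[0,0,-0.97]],[50,[0.397,0.244,0],[0,0,-0.97]],[50,[0.397,0.244,0],[0,0,-0.97]],[50,[0.397,0.244,0],[0,0,-0.97]],[50,[0.397,0.244,0],[0,0,-0.97]],[50,[0.397,0.244,0],[0,0,-0.97]],[50,[0.397,0.244,0],[0,0,-0.97]],[50,[0.397,0.244,0],[0,0,-0.97]],[50,[0.397,0.244,0],[0,0,-0.97]],[50,[0.397,0.244,0],[0,0,-0.97]],[50,[0.397,0.244,0],[0,0,-0.97]],[50,[0.397,0.244,0],[0,0,-0.97]],[50,[0.397,0.244,0],[0,0,-0.97]],[50,[0.397,0.244,0],[0,0,-0.97]],[50,[0.397,0.244,0],[0,0,-0.97]],[50,[0.397,0.244,0],[0,0,-0.97]],[50,[0,0,0],[0,0,0]],[50,[0,0,0],[0,0,0]]]'

```text
time_s: 46.82
ee_pos: [617.8, -212.1, 123.6]
ee_rot: [-179.8, -0.0, 84.2]
force: [-0.3, 0.4, -0.5]
gripper_width: 50.1
gripper_force: 0.0
```

```bash
python3 - <<'E'
from h import *
s=state();print(s['ee_pos'].round(1),s['ee_rot'].round(1))
im=grab_frame("wrist");c=cam("wrist");cv2.imwrite("pics/w8.png",im)
h=cv2.cvtColor(im,cv2.COLOR_BGR2HSV);m=cv2.inRange(h,(20,50,205),(34,170,255))
n,_,st,ce=cv2.connectedComponentsWithStats(m)
for i in range(1,n):
    if st[i,4]>200: print(ce[i].round(1),st[i],plane(c,ce[i],66)[:2].round(0))
print("expected HB px",proj(c,(619,-213,66)))
im=grab_frame("top");cv2.imwrite("pics/t8.png",im)
E
```

```text
[ 617.8 -212.1  123.6] [-179.8   -0.    84.2]
[592.1   7.2] [579   0  28  16 376] [822. -83.]
[28.4 36.7] [  0  23  58  28 748] [419. -61.]
[546.   99.7] [ 510   39   74  121 2610] [ 797. -143.]
[476.7 102.1] [461  83  31  40 829] [ 745. -139.]
[322.4 208.5] [307 193  31  32 744] [ 618. -214.]
[152.  239.9] [  92  222  139   44 2990] [ 465. -228.]
expected HB px [323.17679099 207.87608392]
```

>>> move_arm --motion '[[50,[0.02,-0.05,-0.7],[0,0,0]],[50,[0,0,-0.7],[0,0,0]],[50,[0,0,-0.7],[0,0,0]],[50,[0,0,-0.6],[0,0,0]],[50,[0,0,-0.6],[0,0,0]],[50,[0,0,0],[0,0,0]],[50,[0,0,0],[0,0,0]],[15,[0,0,0],[0,0,0]],[15,[0,0,0],[0,0,0]],[15,[0,0,0],[0,0,0]],[15,[0,0,0],[0,0,0]],[15,[0,0,0],[0,0,0]],[15,[0,0,0],[0,0,0]],[15,[0,0,0],[0,0,0]]]'

```text
time_s: 48.08
ee_pos: [619.2, -213.8, 43.6]
ee_rot: [180.0, 0.0, 84.1]
force: [-1.9, 0.2, 4.9]
gripper_width: 26.1
gripper_force: 15.0
```

>>> move_arm --motion '[[15,[0,0,0.3],[0,0,0]],[15,[0,0,0.7],[0,0,0]],[15,[0,0,0.7],[0,0,0]],[15,[0,0,0.7],[0,0,0]],[15,[-0.787,-0.177,0],[0,0,0.147]],[15,[-0.787,-0.177,0],[0,0,0.147]],[15,[-0.787,-0.177,0],[0,0,0.147]],[15,[-0.787,-0.177,0],[0,0,0.147]],[15,[-0.787,-0.177,0],[0,0,0.147]],[15,[-0.787,-0.177,0],[0,0,0.147]],[15,[-0.787,-0.177,0],[0,0,0.147]],[15,[-0.787,-0.177,0],[0,0,0.147]],[15,[-0.787,-0.177,0],[0,0,0.147]],[15,[-0.787,-0.177,0],[0,0,0.147]],[15,[0,0,0],[0,0,0]],[15,[0,0,0],[0,0,0]],[15,[0,0,0],[0,0,0]]]'

```text
time_s: 49.5
ee_pos: [423.1, -258.2, 102.9]
ee_rot: [179.9, 0.0, 89.9]
force: [0.6, -0.3, -2.4]
gripper_width: 25.6
gripper_force: 15.0
```

```bash
python3 - <<'E'
from h import *
s=state();print(s['ee_pos'].round(1),s['ee_rot'].round(1))
c=cam("top")
im=cv2.imread("pics/t8.png");print([proj(c,p).round(1) for p in [(394.5,-316,74),(450.5,-316.7,74)]])
g=cv2.cvtColor(im,cv2.COLOR_BGR2HSV)
# bodies in the tray: orange-brown
r=im[180:256,345:425]
a=cv2.resize(r,None,fx=7,fy=7,interpolation=cv2.INTER_CUBIC);cv2.imwrite("pics/t8c.png",a)
E
```

```text
[ 423.1 -258.2  102.9] [179.9   0.   89.9]
[array([394.2, 226. ]), array([393.8, 207.5])]
```

View pics/t8c.png

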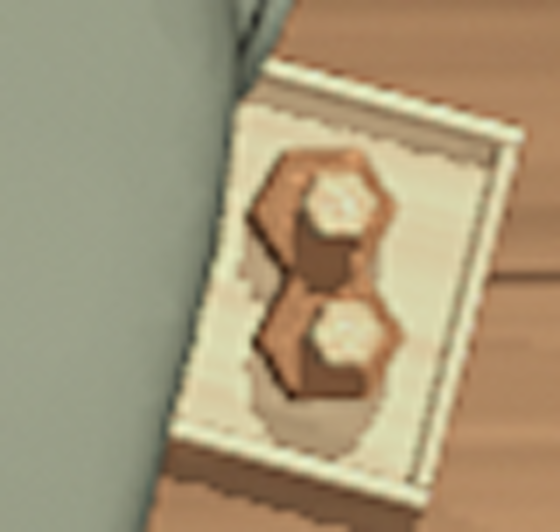

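The pair is flush: knobs at crop (340,203) and (348,332), 18.4 px apart, about 56 mm. Its midpoint is x≈418, so I'll shift −5 mm before lowering and then push −y into the notch.

>>> move_arm --motion '[[15,[-0.2,0,-0.5],[0,0,0]],[15,[0,0,-0.5],[0,0,0]],[15,[0,0,-0.4],[0,0,0]],[15,[0,0,-0.3],[0,0,0]],[15,[0,0,-0.2],[0,0,0]],[15,[0,0,-0.14],[0,0,0]],[15,[0,0,0],[0,0,0]],[15,[0,0,0],[0,0,0]]]'

```text
time_s: 50.17
ee_pos: [418.0, -258.2, 51.9]
ee_rot: [180.0, 0.0, 90.0]
force: [0.0, -0.3, -1.8]
gripper_width: 26.0
gripper_force: 15.0
```

Just above the floor. Now slide −y, watching the force.

>>> move_arm --motion '[[15,[0,0,-0.03],[0,0,0]],[15,[0,-0.08,0],[0,0,0]],[15,[0,-0.08,0],[0,0,0]],[15,[0,-0.08,0],[0,0,0]],[15,[0,-0.08,0],[0,0,0]],[15,[0,-0.08,0],[0,0,0]],[15,[0,0,0],[0,0,0]],[15,[0,0,0],[0,0,0]]]'

```text
time_s: 50.83
ee_pos: [417.5, -268.3, 51.3]
ee_rot: [180.0, 0.0, 89.9]
force: [-0.2, 2.5, 5.0]
gripper_width: 26.0
gripper_force: 15.0
```

>>> move_arm --motion '[[15,[0,-0.06,0.02],[0,0,0]],[15,[0,-0.06,0],[0,0,0]],[15,[0,-0.06,0],[0,0,0]],[15,[0,-0.06,0],[0,0,0]],[15,[0,0,0],[0,0,0]],[15,[0,0,0],[0,0,0]]]'

```text
time_s: 51.33
ee_pos: [417.1, -273.5, 51.5]
ee_rot: [-180.0, -0.1, 89.9]
force: [-0.4, 4.9, 4.7]
gripper_width: 25.9
gripper_force: 15.0
```

>>> move_arm --motion '[[35,[0,0,0],[0,0,0]],[50,[0,0,0],[0,0,0]],[50,[0,0,0],[0,0,0]],[50,[0,0,0],[0,0,0]],[50,[0,0,0.5],[0,0,0]],[50,[0,0,1],[0,0,0]],[50,[0,0,1],[0,0,0]],[50,[0,0.8,0.8],[0,0,0]],[50,[0,1,1],[0,0,0]],[50,[0,1,1],[0,0,0]],[50,[0,1,1],[0,0,0]],[50,[0,1,0],[0,0,0]],[50,[0,1,0],[0,0,0]],[50,[0,1,0],[0,0,0]],[50,[0,1,0],[0,0,0]],[50,[0,1,0],[0,0,0]],[50,[0,0,0],[0,0,0]]]'

```text
time_s: 52.75
ee_pos: [417.0, -51.1, 209.0]
ee_rot: [180.0, -0.1, 90.1]
force: [-0.2, -0.2, 0.4]
gripper_width: 49.9
gripper_force: 0.0
```

```bash
python3 - <<'E'
from h import *
im=grab_frame("top");cv2.imwrite("pics/t9.png",im);c=cam("top")
r=im[180:256,345:425];a=cv2.resize(r,None,fx=5,fy=5,interpolation=cv2.INTER_CUBIC)
s=grab_frame("side");cv2.imwrite("pics/s9.png",s);b=cv2.resize(s[190:350,150:430],None,fx=1.4,fy=1.4)
o=np.zeros((380+b.shape[0],400,3),np.uint8);o[:380]=a;o[380:,:b.shape[1]]=b;cv2.imwrite("pics/v9.png",o);print(o.shape)
E
```

```text
(604, 400, 3)
```

View pics/v9.png

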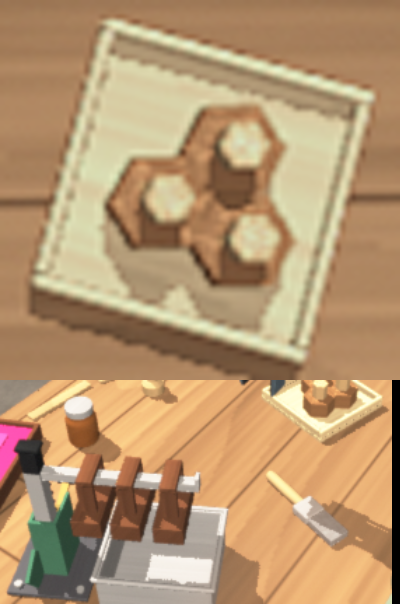

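Packed nicely: knobs at v9 (168,197), (243,144) and (253,237). I'll measure the spacings numerically.

```bash
python3 - <<'E'
from h import *
im=cv2.imread("pics/t9.png");c=cam("top");r=cv2.resize(im[180:256,345:425],None,fx=5,fy=5,interpolation=cv2.INTER_CUBIC)
h=cv2.cvtColor(r,cv2.COLOR_BGR2HSV)
for T in (150,165,180):
    m=((h[:,:,2]>T)&(h[:,:,1]<90)).astype(np.uint8)
    n,l,st,ce=cv2.connectedComponentsWithStats(m);P=[]
    for i in range(1,n):
        if 800<st[i,4]<4000: P.append(plane(c,(345+(ce[i][0]+.5)/5-.5,180+(ce[i][1]+.5)/5-.5),74)[:2]);print(T,ce[i].round(0),st[i,4],P[-1].round(1))
    if len(P)==3: print([np.linalg.norm(P[a]-P[b]).round(1) for a,b in ((0,1),(0,2),(1,2))])
print([im[y,x] for x,y in ((393,208),(398,228),(385,215))])
E
```

```text
150 [245. 144.] 1414 [ 447.8 -316.1]
150 [170. 197.] 1462 [ 416.1 -269.4]
150 [254. 237.] 1501 [ 391.4 -319.7]
[np.float64(56.5), np.float64(56.5), np.float64(56.0)]
165 [245. 144.] 1412 [ 447.8 -316.1]
165 [170. 197.] 1459 [ 416.1 -269.4]
165 [254. 237.] 1496 [ 391.4 -319.7]
[np.float64(56.4), np.float64(56.5), np.float64(56.0)]
180 [245. 144.] 1403 [ 447.8 -316.2]
180 [170. 197.] 1444 [ 416.2 -269.5]
180 [254. 237.] 1485 [ 391.5 -319.8]
[np.float64(56.4), np.float64(56.5), np.float64(56.1)]
[array([189, 225, 218], dtype=uint8), array([173, 214, 218], dtype=uint8), array([ 89, 129, 178], dtype=uint8)]
```

```bash
python3 -c "
from workcell import *
print(job_done())"
```

```text
the job is handed in; nothing more can be done
None
```

I've handed the job in: the arm is in the fourth notch, all three loop blocks hang level on it, and the three hexagonal blocks stand knob up in the tray, packed tight with measured centre spacings of 56.0–56.5 mm; the hand-in call returned no verdict.

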